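# Stand up a fallen furniture foot and hold the loupe in focus over its sanded spot

## Robot

A 6-joint arm with a two-finger parallel gripper is mounted at the origin on the work surface. World frame = base frame: x ahead of the robot, y to its left, z up, the work surface at z = 0. Lengths are in m, angles in rad, forces in N, time in s.
With the tool pointing down it reaches from about 0.425 to 0.95 m from the base axis. Payload 3.5 kg.
Tool frame: the origin (TCP) lies on the centre line of the jaws, within the pads' length; the fingertips stand 11 mm ahead of it and the grasp point (between the pads) lies 8 mm behind it; z points along the fingers, y is the line along which they close (so a half turn about z gives the same grasp; the last joint's range is limited). The gripper opens to 85 mm and grips with 20 to 120 N. Pads are 22 mm wide; open, the fingers measure 114 mm over their backs; the gripper's body (76 mm by 85 mm) begins 54 mm behind the grasp point. The pads swing forward as they close: fully open they stand 13 mm farther back than shut.
Start: joints at [1.195, 0.286, 1.577, -0, 1.279, -0.15], TCP at [0.151, 0.658, 0.242] pointing down, gripper open.
Joint ranges: [-2.77, 2.77], [-0.9, 2.22], [0.21, 2.48], [-1.53, 4.67], [0.24, 2.81], [-2.84, 2.84]. Speed limits (rad/s): [2.79, 2.79, 3.14, 3.14, 3.14, 3.14].

## Interface

Orientations are given as a unit quaternion [x, y, z, w].
In Python, from plant import ctrl gives the robot as it stands.
- The arm moves only by the tool step_arm, never from a script. Its argument "motion" is a list of rows, each an object with "offset": the shift along the tool's x, y, z in m, a list of three; "twist": the turn about the tool's z in degrees. A call has 1 to 12 rows; each row is the pose to reach, as a shift and turn from the pose commanded when the call began, along the tool's axes at that moment; what a row does not reach only later rows make up. A row lasts 1/10 s, in which the tool goes at most 50 mm and 8.59 degrees, less where a joint would pass 70% of its speed; a pose out of reach is approached as far as the arm can. A call with a gripper value outside its range is refused whole. "gripper" is the finger opening in m, from 0 to 0.0854, set as the call begins (left out, the last holds). The fingers move at their own pace and stop on an object; "grip_force" is the grip in N (left out, the last holds). Time passes only in rows, so rows that repeat a pose let the fingers close. It gives the time, the measured TCP pose, the force, the opening and the grip force at its end, in the units of the state.
- ctrl.get_state(): the state, without advancing time (a new reading comes with each control period).
- ctrl.read_camera(name): name is "scene" or "top"; returns the picture (400x640x3 uint8, blue, green, red); there is no depth.
- ctrl.calibration(name): a dict with "fx", "fy", "cx", "cy" (pixels), "cam_to_world" (4x4, takes a point from camera to world coordinates). Camera axes: x right, y up, looking along -z (the intrinsics and any distortion apply to the point x, -y, -z); pixel columns grow to the right and rows downward; lengths in m; the calibration is good to about 2 mm. A picture is of the moment at which its call begins. calibration takes no time and is no camera call.
- ctrl.sign_off(): hands the job in; it is judged then, once.
The state is a dict: "time": time; "qpos": joint angles; "dq": joint speeds; "joint_efforts": joint torques, N m; "eef_pos": TCP position; "tcp_rot": TCP orientation; "contact_force": force on the tool from outside, world axes, zero at the start; "wrist_torque": the same for the moment, N m; "opening": opening from 0.0 (shut) to 1.0 (fully open); "finger_force": force on a finger pad.
Only numpy, scipy, OpenCV 4.12 (cv2) and the standard library are available. Lean on these libraries where they do the work, as an engineer would, in place of code of your own. Each camera call takes 0.05 s, during which the arm holds its last target. There are 200 camera calls.

## Task

Stand the fallen dark wooden furniture foot upright on the green mat, brass end down and pale sanded spot on top, and let go of it. Then take the loupe by its red handle and hold its lens level, the same way up as it lay, centred over the sanded spot at the focal height marked by the orange disc on the gauge post, without letting the loupe touch the foot. Finish while still holding the loupe there with nothing else carrying it; leave the sanding block, tin, bottle and sander where they are.

Things in the scene. Friction and masses are not known exactly. Their poses are not given: they have to be found in the camera images.
- mat: Thin green inspection mat, 200 (x) x 220 (y) x 3 mm, fixed flat on the bench, left or right of the bench's middle. Origin at the centre of its underside, z up; its top is 3 mm above the bench.
- foot: Square furniture foot of dark wood, 44 x 44 x 90 mm, 0.15-0.27 kg, brass cap over the lower 24 mm. Origin at the centre of the flat brass end face; z runs along its length to the other end, with the pale sanded spot; x, y square to its sides. Starts lying on a side on the mat (axis 22 mm above the mat), sanded end pointing to the robot's left (+y) within about 35 degrees.
- foot_top (a point): Centre of the foot's sanded end face, a pale spot 30 mm across: 90 mm from the foot's origin along its z axis.
- loupe: Hand loupe, 0.09-0.16 kg, lying flat on the bench, on the side away from the mat. Dark lens ring 64 mm across, 14 mm high, with a 55 mm glass lens; flat-sided red handle 18 mm wide, 20 mm high. Origin on the lens axis at the underside; z: lens axis, up as it lies. Handle along -x, from 40 to 150 mm from the lens axis, underside level with the ring's; at first towards the robot within 35 degrees.
- lens_center (a point): Middle of the glass lens, on the lens axis, 7 mm above the loupe's underside.
- loupe_grip (a point): Point inside the red handle near the loupe's centre of mass, a good place to hold it: 75 mm from the lens axis towards the handle end, 10 mm above the underside (mid height, mid width).
- gauge: Focal height gauge, fixed to the bench: upright metal post 14 mm in diameter with its top 200 mm above the bench, on a round base 76 mm in diameter and 12 mm high. Origin at the centre of the base's underside, z up.
- focus_mark: Orange disc 44 mm across and 6 mm thick with an orange hub 22 mm across and 18 mm high, fixed on the gauge post. Origin at the disc's centre: its height above the bench (130 to 180 mm) is the focal height at which the middle of the lens is to be held. z up.
- sanding_block: Bystander: loose cork sanding block, 65 x 90 x 30 mm, beyond the mat or the loupe. Origin at the centre of its underside.
- filler_tin: Bystander: loose filler tin, 70 mm diameter, 60 mm high, beyond the mat or the loupe. Origin at the centre of its underside.
- oil_bottle: Bystander: loose blue oil bottle, 70 mm diameter, 190 mm high, at the right edge of the work. Origin at the centre of its underside.
- sander: Bystander: loose random-orbit sander, disc 124 mm across, 120 mm high, with a stub handle, at the left edge of the work. Origin at the centre of the disc's underside.
Mind the look-alikes: they are no part of the job. What is shaped like the foot but blue, pink or turquoise is not meant.

How it is judged:
On the way, in this order (a step that is already met when the one before it is completed fails the run):
1. the foot stands upright on the mat, brass end down, released (angle between foot's own z axis and vertical below 0.1 rad and height (world z) of foot_top above 0.08 m and height (world z) of foot below 0.01 m and x of foot in the frame of mat between -0.1 and 0.1 m and y of foot in the frame of mat between -0.11 and 0.11 m and linear speed of foot below 0.02 m/s and contact force between the fingers and foot below 0.2 N), for 0.3 s.
2. the loupe is lifted by its handle, its underside at least 60 mm above the bench (contact force between the fingers and loupe above 1 N and x of the grasp point in the frame of loupe below -0.042 m and height (world z) of loupe above 0.06 m), for 0.2 s.
At the end, for the whole second after the job is handed in: Foot still, released, on the mat, brass end down, within 0.1 rad of upright. Loupe held still by its handle (over 42 mm from lens axis), right way up, level within 0.12 rad, lens middle within 15 mm sideways of the spot and 8 mm of the orange disc's height, touching only the fingers (all of step 1 and contact force between the fingers and loupe above 1 N and x of the grasp point in the frame of loupe below -0.042 m and horizontal distance between lens_center and foot_top below 0.015 m and z of lens_center in the frame of focus_mark between -0.008 and 0.008 m and angle between loupe's own z axis and vertical below 0.12 rad and linear speed of loupe below 0.02 m/s and angular speed of loupe below 0.15 rad/s and contact force between loupe and foot below 0.2 N and contact force between loupe and gauge below 0.2 N and contact force between loupe and focus_mark below 0.2 N and contact force between loupe and sanding_block below 0.2 N and contact force between loupe and filler_tin below 0.2 N and contact force between loupe and oil_bottle below 0.2 N and contact force between loupe and sander below 0.2 N); the arm keeps its last pose, push and grip.
It fails at once if the loupe touches the foot (over 1 N) (contact force between loupe and foot above 1 N).
It fails at once if the sanding block is moved more than 30 mm or tipped (distance of sanding_block from where it was at the start of the episode above 0.03 m or angle between sanding_block's own z axis and vertical above 0.3 rad).
It fails at once if the filler tin is moved more than 30 mm or tipped (distance of filler_tin from where it was at the start of the episode above 0.03 m or angle between filler_tin's own z axis and vertical above 0.3 rad).
It fails at once if the oil bottle is moved more than 30 mm or tipped (distance of oil_bottle from where it was at the start of the episode above 0.03 m or angle between oil_bottle's own z axis and vertical above 0.3 rad).
It fails at once if the sander is moved more than 30 mm or tipped (distance of sander from where it was at the start of the episode above 0.03 m or angle between sander's own z axis and vertical above 0.3 rad).
It also fails if it takes over 67 s, if anything falls off the work surface, if the arm or the gripper's body presses on something with over 40 N, if the wrist force passes 120 N, or if a joint passes its speed limit or range.

## Working session

There is one attempt and no reset: what is moved stays moved. The work goes in short steps, Python scripts to look and compute and a tool call to move; the robot and the scene stay as the last step left them, time stands still between calls to the robot, and variables do not carry over. Pictures are saved under pics/ and viewed, at most 10 in all, crops included, and the job is handed in when it is done.

Besides the shell and the picture viewer there is one more tool, called after "Request:" by a JSON object that holds its "op" and its "data". step_arm: Moves the arm, as the interface text tells. Its arguments: {"type":"object","properties":{"motion":{"type":"array"},"gripper":{"type":"number"},"grip_force":{"type":"number"}},"required":["motion"]}

```bash
mkdir -p pics; ls; python3 - <<'E'
from plant import ctrl
import cv2
for n in("scene","top"):
    cv2.imwrite(f"pics/{n}0.png",ctrl.read_camera(n)); c=ctrl.calibration(n); print(c)
print(ctrl.get_state())
E
```

```text
pics
{'fx': 377.6403235622194, 'fy': 377.6403235622194, 'cx': 320.1323793169946, 'cy': 206.26921433569765, 'cam_to_world': array([[-0.19917546, -0.66802895,  0.71698428,  1.42756593],
       [ 0.9799515 , -0.13944636,  0.1423017 ,  0.1579937 ],
       [ 0.00491919,  0.73095283,  0.68241026,  0.93488111],
       [ 0.        ,  0.        ,  0.        ,  1.        ]])}
{'fx': 386.4742017317734, 'fy': 386.4742017317734, 'cx': 318.3539281749355, 'cy': 209.12153696517822, 'cam_to_world': array([[-0.00852173,  0.99327834, -0.1154362 ,  0.4053449 ],
       [-0.99993324, -0.00756365,  0.00873519,  0.01673555],
       [ 0.00780336,  0.11550293,  0.99327649,  1.46775956],
       [ 0.        ,  0.        ,  0.        ,  1.        ]])}
{'time': 0.1, 'qpos': array([ 1.19501303e+00,  2.87133646e-01,  1.57803286e+00,  1.53305347e-05,
        1.27858001e+00, -1.49993008e-01]), 'dq': array([ 0.00078914, -0.00309357, -0.00467343,  0.0023038 ,  0.0034416 ,
       -0.00137599]), 'joint_efforts': array([ 7.03649380e-05, -4.07293940e+01, -2.93699473e+01, -1.61571252e-04,
        3.39883991e-03, -8.65957759e-07]), 'eef_pos': array([0.15086989, 0.65734307, 0.24104652]), 'tcp_rot': array([ 1.12657621e-01,  9.93633283e-01, -1.03802622e-03, -2.86948963e-04]), 'contact_force': array([ 0.53434662, -0.79628792, -0.51246516]), 'wrist_torque': array([ 0.07039164, -0.02203969, -0.01359774]), 'finger_force': 0.0, 'opening': 1.0030961980503215}
```

View pics/scene0.png

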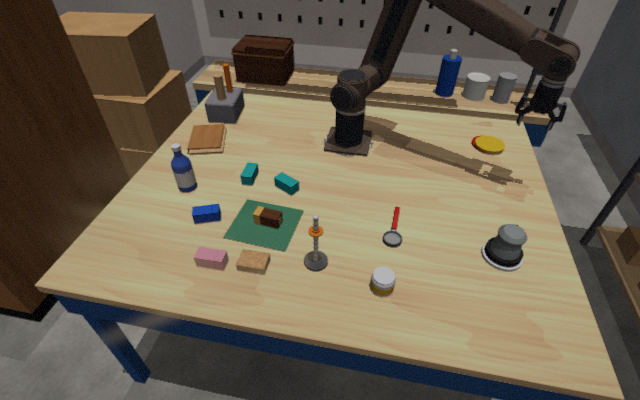

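View pics/top0.png

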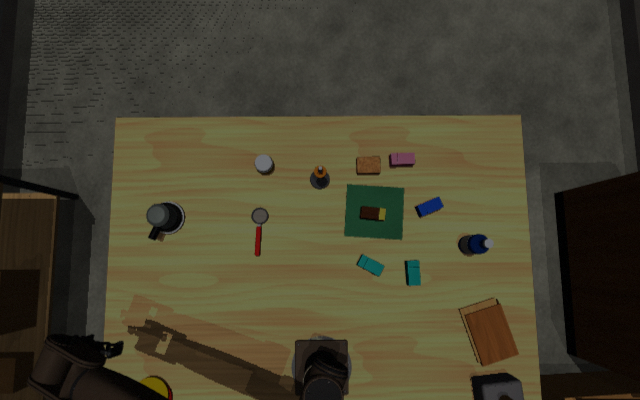

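The scene shows the foot on the mat at about (268,217), brass end at (260,215). The loupe is at (392,239) with its red handle up to (396,210), and the orange disc is at (316,231). In the top view the foot is at (373,213), the loupe at (260,216) and the disc at (320,170). Next I'll enlarge both views.

```bash
python3 - <<'E'
import cv2,numpy as np
s=cv2.imread("pics/scene0.png");t=cv2.imread("pics/top0.png")
a=cv2.resize(s[190:280,215:325],None,fx=3.6,fy=3.6,interpolation=cv2.INTER_NEAREST)
b=cv2.resize(t[150:240,300:410],None,fx=3.6,fy=3.6,interpolation=cv2.INTER_NEAREST)
c=cv2.resize(s[195:260,360:430],None,fx=4,fy=4,interpolation=cv2.INTER_NEAREST)
d=cv2.resize(t[200:265,225:295],None,fx=4,fy=4,interpolation=cv2.INTER_NEAREST)
W=np.zeros((590,796,3),np.uint8)
W[:324,:396]=a;W[:324,400:796]=b;W[328:588,:280]=c;W[328:588,400:680]=d
cv2.imwrite("pics/crop.png",W)
for n,im,pts in(("s",s,[(260,213),(272,217),(267,222),(280,214),(240,225),(316,231),(397,215),(392,239)]),("t",t,[(368,213),(381,214),(366,213),(360,195),(320,170),(258,245),(260,216),(252,216)])):
    h=cv2.cvtColor(im,cv2.COLOR_BGR2HSV)
    for u,v in pts: print(n,u,v,h[v,u])
E
```

```text
s 260 213 [ 20 159 146]
s 272 217 [ 12 163  80]
s 267 222 [  7 255  34]
s 280 214 [  7 147  59]
s 240 225 [ 73 106 108]
s 316 231 [ 13 232 153]
s 397 215 [  2 205 167]
s 392 239 [ 23   8 133]
t 368 213 [ 11 203  34]
t 381 214 [ 28 172 108]
t 366 213 [ 13 218  34]
t 360 195 [ 72 151  59]
t 320 170 [30 17 30]
t 258 245 [  1 226 107]
t 260 216 [17 31 74]
t 252 216 [ 0  0 32]
```

View pics/crop.png

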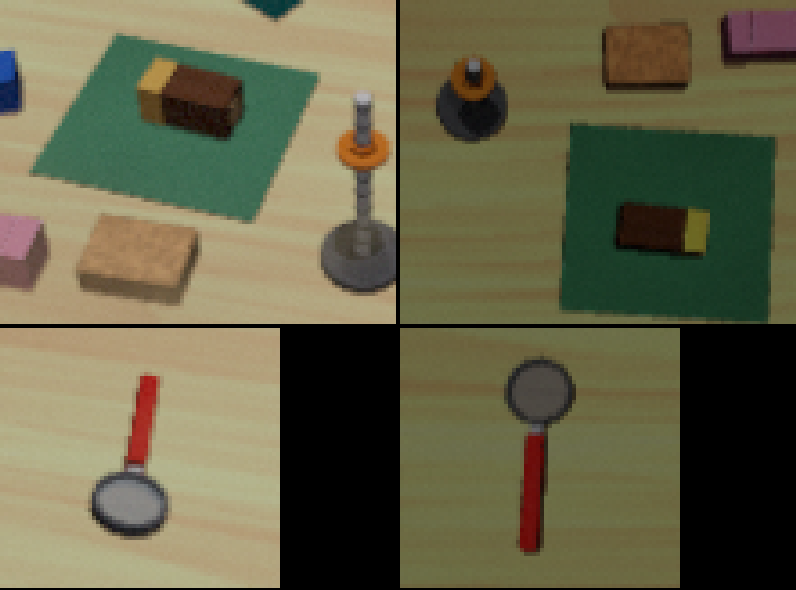

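The crops show the foot's long axis nearly along the world y axis, with brass towards -y. The loupe handle points to the robot. The brass, mat, red and orange areas can be masked cleanly, so I'll measure them now.

```bash
cat > h.py <<'E'
import cv2,numpy as np
from plant import ctrl
def ray(n,u,v):
    c=ctrl.calibration(n);M=c["cam_to_world"]
    d=M[:3,:3]@np.array([(u-c["cx"])/c["fx"],-(v-c["cy"])/c["fy"],-1]);return M[:3,3],d
def on(n,u,v,z):
    o,d=ray(n,u,v);return o+d*(z-o[2])/d[2]
def cross(a,b):  # point nearest to two rays
    A=[];y=[];
    for n,u,v in(a,b):
        o,d=ray(n,u,v);d=d/np.linalg.norm(d);P=np.eye(3)-np.outer(d,d);A.append(P);y.append(P@o)
    p=np.linalg.lstsq(np.vstack(A),np.hstack(y),rcond=None)[0]
    return p,np.linalg.norm(A[0]@p-y[0])
def mask(im,lo,hi,box):
    m=cv2.inRange(cv2.cvtColor(im,cv2.COLOR_BGR2HSV),lo,hi);k=np.zeros_like(m)
    x0,y0,x1,y1=box;k[y0:y1,x0:x1]=m[y0:y1,x0:x1];return k
def big(m):
    return max(cv2.findContours(m,0,cv2.CHAIN_APPROX_NONE)[0],key=cv2.contourArea)
def cen(m):
    v,u=np.nonzero(m);return u.mean(),v.mean()
E
python3 - <<'E'
from h import *
np.set_printoptions(precision=4,suppress=True)
s=cv2.imread("pics/scene0.png");t=cv2.imread("pics/top0.png")
bt=(338,178,412,246)
g=mask(t,(55,80,30),(85,255,255),bt)
mat=cv2.minAreaRect(big(g));print("mat",mat,on("top",*mat[0],.003))
hull=cv2.fillConvexPoly(np.zeros_like(g),cv2.convexHull(big(g)),255)
hull=cv2.erode(hull,np.ones((5,5)))
f=cv2.morphologyEx(hull&~g,cv2.MORPH_OPEN,np.ones((3,3)))
r=cv2.minAreaRect(big(f));print("foot rect",r)
c=on("top",*r[0],.047);print("foot c",c,[on("top",*p,.047) for p in cv2.boxPoints(r)])
b=mask(t,(20,120,70),(35,255,255),bt)&f;print("brass",cen(b),on("top",*cen(b),.047),(b>0).sum())
w=f&~b;print("wood",cen(w),on("top",*cen(w),.047))
# loupe
for n,im,box in(("top",t,(225,200,295,265)),("scene",s,(360,195,430,260))):
    m=mask(im,(0,170,60),(6,255,255),box);rr=cv2.minAreaRect(big(m));print(n,"handle",cen(m),rr,on(n,*cen(m),.02 if n=="top" else .015))
    if n=="top":
        h=cv2.cvtColor(im,cv2.COLOR_BGR2HSV);q=cv2.inRange(h,(0,0,0),(180,110,95));k=np.zeros_like(q);k[205:226,248:272]=q[205:226,248:272]
        (x,y),R=cv2.minEnclosingCircle(big(k));print("ring",x,y,R,on("top",x,y,.012),"cen",cen(k))
# disc
ps=[]
for n,im,box in(("top",t,(305,155,335,190)),("scene",s,(300,220,332,245))):
    m=mask(im,(5,150,60),(20,255,255),box);v,u=np.nonzero(m)
    print(n,u.min(),u.max(),v.min(),v.max(),cen(m));
    for row in range(v.min(),v.max()+1):print(row,u[v==row].min(),u[v==row].max(),end=" | ")
    print();ps.append((n,(u.min()+u.max())/2,(v.min()+v.max())/2))
print(cross(*ps))
E
```

```text
mat ((374.0564270019531, 211.59727478027344), (57.325645446777344, 51.21257019042969), 3.5763344764709473) [ 0.5644 -0.2087  0.003 ]
foot rect ((372.4268493652344, 213.1585235595703), (25.6201171875, 13.03092098236084), 6.34019136428833)
foot c [ 0.5539 -0.1957  0.047 ] [array([ 0.5355, -0.1455,  0.047 ]), array([ 0.5837, -0.1519,  0.047 ]), array([ 0.5724, -0.2461,  0.047 ]), array([ 0.5243, -0.2394,  0.047 ])]
brass (np.float64(381.8378378378378), np.float64(213.51351351351352)) [ 0.5523 -0.2306  0.047 ] 74
wood (np.float64(369.81538461538463), np.float64(213.01538461538462)) [ 0.5545 -0.1861  0.047 ]
top handle (np.float64(257.43650793650795), np.float64(240.84126984126985)) ((257.4085693359375, 240.96304321289062), (4.304101943969727, 28.19498634338379), 3.5763344764709473) [0.4562 0.2323 0.02  ]
ring 259.0806579589844 215.83871459960938 9.36028003692627 [0.5507 0.2282 0.012 ] cen (np.float64(259.39453125), np.float64(215.53515625))
scene handle (np.float64(395.1578947368421), np.float64(217.47368421052633)) ((395.16180419921875, 217.4479522705078), (4.257601261138916, 21.516094207763672), 8.746162414550781) [0.4637 0.2319 0.015 ]
top 314 326 166 177 (np.float64(319.6263736263736), np.float64(171.86813186813185))
166 317 323 | 167 315 324 | 168 315 325 | 169 314 325 | 170 314 326 | 171 314 326 | 172 314 325 | 173 314 325 | 174 314 325 | 175 315 324 | 176 316 323 | 177 318 321 | 
scene 309 322 226 236 (np.float64(315.3333333333333), np.float64(231.37962962962962))
226 311 319 | 227 310 320 | 228 309 321 | 229 309 322 | 230 309 322 | 231 309 322 | 232 309 322 | 233 309 321 | 234 310 321 | 235 311 320 | 236 313 317 | 
(array([ 0.6931, -0.0014,  0.1351]), np.float64(0.00045607460124913424))
```

Foot centre is about (0.553, -0.197), axis about 5° off +y, with the brass end at y≈-0.243. The loupe lens is at (0.551, 0.229) with its handle along -x, and the disc centre height is about 0.135. I'll approach the foot by a waypoint, turning as I go.

Request:
{"op": "step_arm", "data": {"motion": [{"offset": [-0.035, -0.022, 0], "twist": 8}, {"offset": [-0.07, -0.045, 0], "twist": 16}, {"offset": [-0.11, -0.07, 0], "twist": 24}, {"offset": [-0.15, -0.095, 0], "twist": 32}, {"offset": [-0.19, -0.12, 0], "twist": 40}, {"offset": [-0.23, -0.145, 0], "twist": 48}, {"offset": [-0.27, -0.17, 0], "twist": 56}, {"offset": [-0.31, -0.195, 0], "twist": 64}, {"offset": [-0.35, -0.22, 0], "twist": 72}, {"offset": [-0.385, -0.245, 0], "twist": 80}, {"offset": [-0.41, -0.265, 0], "twist": 82}, {"offset": [-0.42, -0.27, 0], "twist": 82}], "gripper": 0.085, "grip_force": 20}}

```text
time: 1.3
eef_pos: [0.5014, 0.2981, 0.2417]
tcp_rot: [0.738, 0.675, -0.001, 0.0]
contact_force: [-0.9, 0.6, -0.5]
opening: 0.991
finger_force: 0.0
```

Request:
{"op": "step_arm", "data": {"motion": [{"offset": [-0.04, 0.008, 0]}, {"offset": [-0.085, 0.018, 0]}, {"offset": [-0.13, 0.027, 0]}, {"offset": [-0.175, 0.037, 0]}, {"offset": [-0.22, 0.046, 0.0]}, {"offset": [-0.265, 0.056, 0.01]}, {"offset": [-0.31, 0.065, 0.02]}, {"offset": [-0.355, 0.075, 0.035]}, {"offset": [-0.4, 0.084, 0.05]}, {"offset": [-0.435, 0.091, 0.065]}, {"offset": [-0.455, 0.096, 0.08]}, {"offset": [-0.458, 0.096, 0.08]}]}}

```text
invalid input at $.motion[0]: expected keys offset, twist
```

```bash
python3 - <<'E'
from h import *
for i in range(3): s=ctrl.get_state()
print(s["eef_pos"],s["tcp_rot"],s["qpos"])
S=ctrl.read_camera("scene");T=ctrl.read_camera("top")
a=cv2.resize(S[150:260,205:335],None,fx=4,fy=4);b=cv2.resize(T[150:260,320:430],None,fx=2.5,fy=2.5)
W=np.zeros((440,800,3),np.uint8);W[:440,:520]=a;W[:275,522:797]=b;cv2.imwrite("pics/p1.png",W)
E
```

```text
[0.50137837 0.29813395 0.24172041] [ 7.38173270e-01  6.74610912e-01 -5.82450390e-04  4.90077243e-05] [ 3.62827255e-01  8.71830489e-02  1.80725406e+00 -5.48924869e-04
  1.24820228e+00  4.52922608e-01]
```

View pics/p1.png

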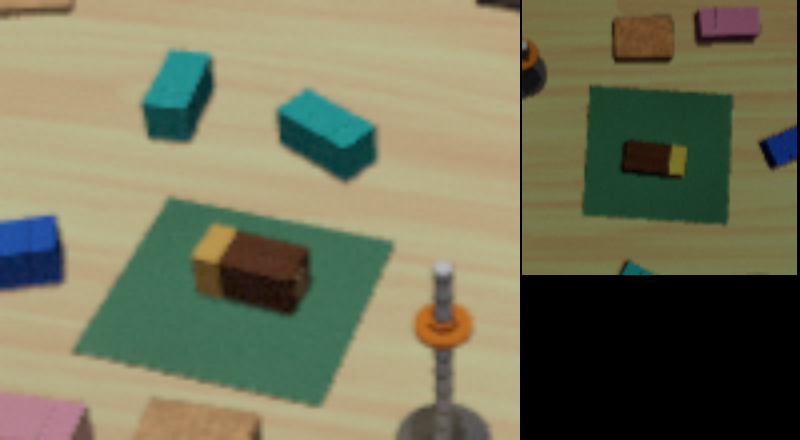

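The arm didn't move because every row needs a twist value. The picture shows the foot unmoved. I'll repeat the move with twist added.

Request:
{"op": "step_arm", "data": {"motion": [{"offset": [-0.04, 0.008, 0], "twist": 0}, {"offset": [-0.085, 0.018, 0], "twist": 0}, {"offset": [-0.13, 0.027, 0], "twist": 0}, {"offset": [-0.175, 0.037, 0], "twist": 0}, {"offset": [-0.22, 0.046, 0.0], "twist": 0}, {"offset": [-0.265, 0.056, 0.01], "twist": 0}, {"offset": [-0.31, 0.065, 0.02], "twist": 0}, {"offset": [-0.355, 0.075, 0.035], "twist": 0}, {"offset": [-0.4, 0.084, 0.05], "twist": 0}, {"offset": [-0.435, 0.091, 0.065], "twist": 0}, {"offset": [-0.455, 0.096, 0.08], "twist": 0}, {"offset": [-0.458, 0.096, 0.08], "twist": 0}]}}

```text
time: 2.6
eef_pos: [0.5552, -0.1637, 0.1595]
tcp_rot: [0.737, 0.676, -0.001, -0.002]
contact_force: [-1.0, 0.2, -0.1]
opening: 0.995
finger_force: 0.0
```

```bash
python3 - <<'E'
from h import *
s=ctrl.get_state()
print(s["eef_pos"],s["tcp_rot"])
S=ctrl.read_camera("scene");T=ctrl.read_camera("top")
a=cv2.resize(S[150:260,205:335],None,fx=4,fy=4);b=cv2.resize(T[150:260,320:430],None,fx=2.5,fy=2.5)
W=np.zeros((440,800,3),np.uint8);W[:440,:520]=a;W[:275,522:797]=b;cv2.imwrite("pics/p2.png",W)
E
```

```text
[ 0.55518657 -0.16373236  0.15954952] [ 0.73713523  0.67574063 -0.00076059 -0.00238276]
```

View pics/p2.png

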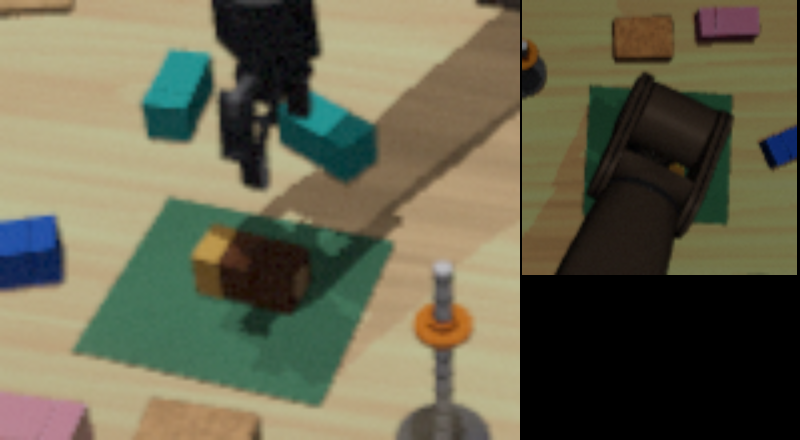

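The open gripper hangs over the wood half of the foot, fingers on either side, as planned. I'll go down and close.

Request:
{"op": "step_arm", "data": {"motion": [{"offset": [0, 0, 0.03], "twist": 0}, {"offset": [0, 0, 0.06], "twist": 0}, {"offset": [0, 0, 0.09], "twist": 0}, {"offset": [0, 0, 0.11], "twist": 0}, {"offset": [0, 0, 0.125], "twist": 0}, {"offset": [0, 0, 0.135], "twist": 0}, {"offset": [0, 0, 0.139], "twist": 0}, {"offset": [0, 0, 0.139], "twist": 0}, {"offset": [0, 0, 0.139], "twist": 0}]}}

```text
time: 3.6
eef_pos: [0.5571, -0.1642, 0.0245]
tcp_rot: [0.737, 0.676, 0.0, 0.001]
contact_force: [-0.1, 0.6, 0.8]
opening: 0.994
finger_force: 0.0
```

Request:
{"op": "step_arm", "data": {"motion": [{"offset": [0, 0, 0], "twist": 0}, {"offset": [0, 0, 0], "twist": 0}, {"offset": [0, 0, 0], "twist": 0}, {"offset": [0, 0, 0], "twist": 0}, {"offset": [0, 0, 0], "twist": 0}, {"offset": [0, 0, 0], "twist": 0}, {"offset": [0, 0, 0], "twist": 0}, {"offset": [0, 0, 0], "twist": 0}], "gripper": 0.03, "grip_force": 25}}

```text
time: 4.4
eef_pos: [0.5571, -0.1643, 0.0243]
tcp_rot: [0.737, 0.676, 0.0, 0.001]
contact_force: [0.3, -0.3, 5.5]
opening: 0.513
finger_force: 26.9
```

The grip is on the wood near the sanded end. Next: does the foot swing down in the pads under its own weight? I'll lift at the lightest grip and look.

Request:
{"op": "step_arm", "data": {"motion": [{"offset": [0, 0, 0], "twist": 0}, {"offset": [-0.002, 0, -0.01], "twist": 0}, {"offset": [-0.005, 0, -0.02], "twist": 0}, {"offset": [-0.01, 0, -0.03], "twist": 0}, {"offset": [-0.02, 0, -0.04], "twist": 0}, {"offset": [-0.03, 0, -0.05], "twist": 0}, {"offset": [-0.04, 0, -0.06], "twist": 0}, {"offset": [-0.05, 0, -0.07], "twist": 0}, {"offset": [-0.06, 0, -0.08], "twist": 0}, {"offset": [-0.06, 0, -0.09], "twist": 0}, {"offset": [-0.06, 0, -0.1], "twist": 0}, {"offset": [-0.06, 0, -0.1], "twist": 0}], "gripper": 0.03, "grip_force": 20}}

```text
time: 5.6
eef_pos: [0.552, -0.224, 0.1254]
tcp_rot: [0.737, 0.676, 0.001, 0.002]
contact_force: [-0.6, -0.2, -1.6]
opening: 0.515
finger_force: 26.2
```

```bash
cat > look.py <<'E'
import sys
from h import *
s=ctrl.get_state()
print(s["eef_pos"],s["contact_force"],s["opening"],s["finger_force"])
S=ctrl.read_camera("scene")
x0,y0,x1,y1=map(int,sys.argv[2:6]);k=float(sys.argv[6])
cv2.imwrite("pics/%s.png"%sys.argv[1],cv2.resize(S[y0:y1,x0:x1],None,fx=k,fy=k))
E
python3 look.py p3 205 150 335 260 4
```

```text
[ 0.5520434  -0.22398929  0.12539114] [-0.60925916 -0.24568058 -1.60798882] 0.5152742475752217 26.161372661590576
```

View pics/p3.png

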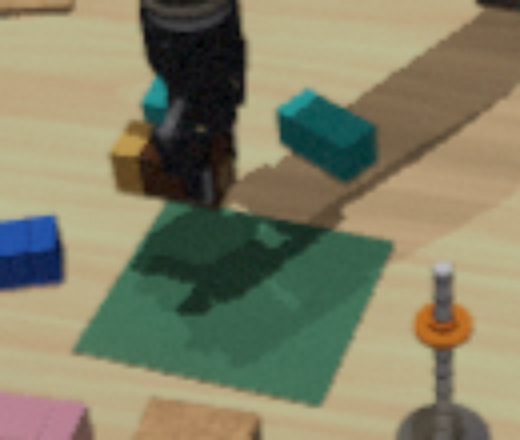

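The foot is held rigidly horizontal. I'll lower it close to the mat and ease the finger opening, so it can swing with little fall height.

Request:
{"op": "step_arm", "data": {"motion": [{"offset": [0, 0, 0.02], "twist": 0}, {"offset": [0, 0, 0.035], "twist": 0}, {"offset": [0, 0, 0.04], "twist": 0}, {"offset": [0, 0, 0.04], "twist": 0}], "gripper": 0.0425, "grip_force": 20}}

```text
time: 6.05
eef_pos: [0.5499, -0.2227, 0.0813]
tcp_rot: [0.737, 0.676, -0.001, -0.002]
contact_force: [0.4, -0.1, -2.0]
opening: 0.512
finger_force: 26.1
```

Request:
{"op": "step_arm", "data": {"motion": [{"offset": [0, 0, 0], "twist": 0}, {"offset": [0, 0, 0], "twist": 0}], "gripper": 0.0435}}

```text
time: 6.25
eef_pos: [0.5516, -0.224, 0.0841]
tcp_rot: [0.737, 0.676, 0.0, 0.001]
contact_force: [-0.2, -0.1, -1.2]
opening: 0.518
finger_force: 26.1
```

Request:
{"op": "step_arm", "data": {"motion": [{"offset": [0, 0, 0], "twist": 0}, {"offset": [0, 0, 0], "twist": 0}], "gripper": 0.0439}}

```text
time: 6.45
eef_pos: [0.5514, -0.2239, 0.084]
tcp_rot: [0.737, 0.676, 0.0, 0.001]
contact_force: [1.3, -0.2, -1.4]
opening: 0.516
finger_force: 22.9
```

Request:
{"op": "step_arm", "data": {"motion": [{"offset": [0, 0, 0], "twist": 0}, {"offset": [0, 0, 0], "twist": 0}], "gripper": 0.0441}}

```text
time: 6.65
eef_pos: [0.5511, -0.2237, 0.0835]
tcp_rot: [0.737, 0.676, 0.0, 0.0]
contact_force: [-0.8, 0.6, -1.3]
opening: 0.515
finger_force: 15.0
```

The force drops in proportion to the opening, about 4 N per 0.1 mm. I'll ease further in small steps.

Request:
{"op": "step_arm", "data": {"motion": [{"offset": [0, 0, 0], "twist": 0}, {"offset": [0, 0, 0], "twist": 0}, {"offset": [0, 0, 0], "twist": 0}], "gripper": 0.0443}}

```text
time: 6.95
eef_pos: [0.551, -0.2236, 0.0833]
tcp_rot: [0.737, 0.676, -0.0, -0.0]
contact_force: [0.1, -0.5, -0.3]
opening: 0.52
finger_force: 8.1
```

```bash
cat > seg.py <<'E'
from h import *
s=ctrl.get_state();S=ctrl.read_camera("scene")
b=mask(S,(15,110,90),(26,220,255),(225,170,290,230));g=mask(S,(60,60,60),(85,255,255),(215,190,310,250))
n,l,st,c=cv2.connectedComponentsWithStats(b)
print(s["finger_force"],s["eef_pos"],[(st[i],c[i].round(1)) for i in range(1,n) if st[i,4]>15])
cv2.imwrite("pics/seg_last.png",cv2.resize(S[150:260,205:335],None,fx=4,fy=4))
E
python3 seg.py
```

```text
8.08302327990532 [ 0.55102066 -0.22364144  0.08329672] [(array([235, 190,  11,  18, 109], dtype=int32), array([239.1, 197.7]))]
```

Request:
{"op": "step_arm", "data": {"motion": [{"offset": [0, 0, 0], "twist": 0}, {"offset": [0, 0, 0], "twist": 0}, {"offset": [0, 0, 0], "twist": 0}], "gripper": 0.0444}}

```text
time: 7.3
eef_pos: [0.5514, -0.2239, 0.0838]
tcp_rot: [0.737, 0.676, 0.0, 0.0]
contact_force: [0.7, 0.2, 0.0]
opening: 0.52
finger_force: 0.0
```

```bash
python3 seg.py
```

```text
0.0 [ 0.55139383 -0.22386318  0.08379648] [(array([241, 203,  11,  17,  89], dtype=int32), array([245.6, 210.2]))]
```

Request:
{"op": "step_arm", "data": {"motion": [{"offset": [0, 0, 0], "twist": 0}, {"offset": [0, 0, 0], "twist": 0}, {"offset": [0, 0, 0], "twist": 0}], "gripper": 0.04445}}

```text
time: 7.65
eef_pos: [0.5511, -0.2237, 0.0834]
tcp_rot: [0.737, 0.676, 0.0, 0.0]
contact_force: [1.1, 0.3, -0.6]
opening: 0.52
finger_force: 0.0
```

```bash
python3 seg.py
```

```text
0.0 [ 0.5510904  -0.22368785  0.08338924] [(array([241, 203,  11,  17,  88], dtype=int32), array([245.6, 210.1]))]
```

The force has gone to zero and the brass end has moved to (246,210), so I'll look.

View pics/seg_last.png

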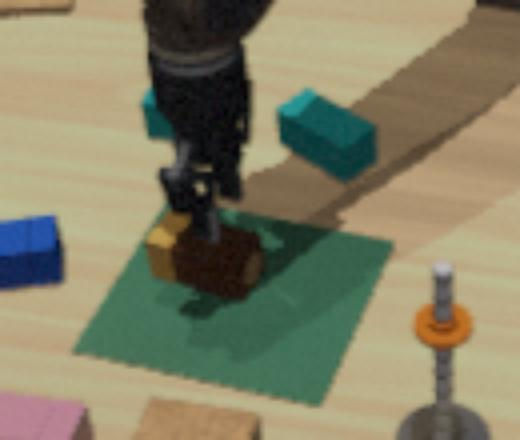

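The picture shows the foot dropped flat on the mat, lying as before but shifted. I'll raise and open the gripper, measure the foot's shift, and retry with the grip nearer its end and finer steps.

Request:
{"op": "step_arm", "data": {"motion": [{"offset": [0.02, 0, -0.03], "twist": 0}, {"offset": [0.05, 0, -0.07], "twist": 0}, {"offset": [0.08, 0, -0.1], "twist": 0}, {"offset": [0.1, 0, -0.12], "twist": 0}, {"offset": [0.1, 0, -0.12], "twist": 0}], "gripper": 0.085}}

```text
time: 8.2
eef_pos: [0.5618, -0.1226, 0.2077]
tcp_rot: [0.736, 0.677, 0.002, 0.003]
contact_force: [-0.1, -0.5, 0.1]
opening: 0.994
finger_force: 0.0
```

```bash
cat > foot.py <<'E'
from h import *
np.set_printoptions(precision=4,suppress=True)
def m(S):
    b=mask(S,(15,110,90),(26,220,255),(225,190,300,240))
    n,l,st,c=cv2.connectedComponentsWithStats(b);i=1+np.argmax(st[1:,4]);b=(l==i)
    w=mask(S,(0,90,15),(14,255,105),(225,200,300,240))
    n,l,st,c=cv2.connectedComponentsWithStats(w);j=1+np.argmax(st[1:,4])
    return cen(b),b.sum(),c[j],st[j],on("scene",*cen(b),.035),on("scene",*c[j],.035)
print(m(cv2.imread("pics/scene0.png")))
S=ctrl.read_camera("scene");print(m(S));print(ctrl.get_state()["eef_pos"])
cv2.imwrite("pics/foot_last.png",cv2.resize(S[150:260,205:335],None,fx=4,fy=4))
T=ctrl.read_camera("top")
b=mask(T,(20,120,70),(35,255,255),(338,178,412,246));print("top brass",(b>0).sum(),on("top",*cen(b),.047) if b.any() else 0)
E
python3 foot.py
```

```text
((np.float64(257.9220779220779), np.float64(211.5974025974026)), np.int64(77), array([270.0106, 216.919 ]), array([259, 208,  23,  20, 284], dtype=int32), array([ 0.5521, -0.2336,  0.035 ]), array([ 0.5686, -0.1853,  0.035 ]))
((np.float64(246.15151515151516), np.float64(209.53535353535352)), np.int64(99), array([258.155 , 213.4465]), array([248, 205,  22,  19, 271], dtype=int32), array([ 0.5505, -0.2766,  0.035 ]), array([ 0.5606, -0.2299,  0.035 ]))
[ 0.5606 -0.1235  0.2052]
top brass 93 [ 0.5574 -0.2505  0.047 ]
```

Request:
{"op": "step_arm", "data": {"motion": [{"offset": [-0.04, -0.003, 0], "twist": 0}, {"offset": [-0.08, -0.004, 0.01], "twist": 0}, {"offset": [-0.08, -0.004, 0.05], "twist": 0}, {"offset": [-0.08, -0.004, 0.09], "twist": 0}, {"offset": [-0.08, -0.004, 0.13], "twist": 0}, {"offset": [-0.08, -0.004, 0.16], "twist": 0}, {"offset": [-0.08, -0.004, 0.175], "twist": 0}, {"offset": [-0.08, -0.004, 0.182], "twist": 0}, {"offset": [-0.08, -0.004, 0.182], "twist": 0}, {"offset": [-0.08, -0.004, 0.182], "twist": 0}]}}

```text
time: 9.3
eef_pos: [0.5498, -0.2042, 0.0227]
tcp_rot: [0.737, 0.676, 0.0, 0.001]
contact_force: [-0.2, 0.4, 1.4]
opening: 0.998
finger_force: 0.0
```

Request:
{"op": "step_arm", "data": {"motion": [{"offset": [0, 0, 0], "twist": 0}, {"offset": [0, 0, 0], "twist": 0}, {"offset": [0, 0, 0], "twist": 0}, {"offset": [0, 0, 0], "twist": 0}, {"offset": [0, 0, 0], "twist": 0}, {"offset": [0, 0, 0], "twist": 0}], "gripper": 0.042, "grip_force": 20}}

```text
time: 9.9
eef_pos: [0.55, -0.2038, 0.0228]
tcp_rot: [0.737, 0.676, 0.001, 0.001]
contact_force: [-0.2, 1.6, 5.6]
opening: 0.513
finger_force: 22.0
```

Request:
{"op": "step_arm", "data": {"motion": [{"offset": [0, 0, -0.02], "twist": 0}, {"offset": [0, 0, -0.04], "twist": 0}, {"offset": [0, 0, -0.06], "twist": 0}, {"offset": [0, 0, -0.064], "twist": 0}, {"offset": [0, 0, -0.064], "twist": 0}, {"offset": [0, 0, -0.064], "twist": 0}]}}

```text
time: 10.5
eef_pos: [0.5477, -0.2028, 0.0837]
tcp_rot: [0.737, 0.676, -0.0, -0.001]
contact_force: [-0.7, 1.1, -3.2]
opening: 0.511
finger_force: 21.4
```

Request:
{"op": "step_arm", "data": {"motion": [{"offset": [0, 0, 0], "twist": 0}, {"offset": [0, 0, 0], "twist": 0}], "gripper": 0.0442}}

```text
time: 10.7
eef_pos: [0.5485, -0.2032, 0.0845]
tcp_rot: [0.737, 0.676, -0.0, -0.001]
contact_force: [-0.2, -0.3, -0.2]
opening: 0.517
finger_force: 0.0
```

```bash
python3 seg.py
```

```text
0.0 [ 0.54845259 -0.20324577  0.08453425] [(array([243, 202,  11,  18, 104], dtype=int32), array([247.4, 209.8]))]
```

Request:
{"op": "step_arm", "data": {"motion": [{"offset": [0, 0, 0], "twist": 0}, {"offset": [0, 0, 0], "twist": 0}, {"offset": [0, 0, 0], "twist": 0}], "gripper": 0.0443}}

```text
time: 11.05
eef_pos: [0.5489, -0.2034, 0.0854]
tcp_rot: [0.737, 0.676, 0.0, 0.0]
contact_force: [0.9, 0.2, 0.2]
opening: 0.52
finger_force: 0.0
```

```bash
python3 seg.py
```

```text
0.0 [ 0.54887736 -0.20344628  0.08543478] [(array([243, 202,  11,  18, 103], dtype=int32), array([247.3, 209.9]))]
```

It dropped flat again, because the grip force fell away too fast to let it swing. I'll grip just its upper end corner so only a small pad area holds and the foot can pivot. First I'll back off and measure.

Request:
{"op": "step_arm", "data": {"motion": [{"offset": [0.02, 0, -0.03], "twist": 0}, {"offset": [0.05, 0, -0.07], "twist": 0}, {"offset": [0.08, 0, -0.1], "twist": 0}, {"offset": [0.1, 0, -0.12], "twist": 0}, {"offset": [0.1, 0, -0.12], "twist": 0}], "gripper": 0.085}}

```text
time: 11.6
eef_pos: [0.5595, -0.1024, 0.2097]
tcp_rot: [0.736, 0.677, 0.002, 0.003]
contact_force: [0.4, 0.3, -0.4]
opening: 0.995
finger_force: 0.0
```

```bash
python3 foot.py
```

```text
((np.float64(257.9220779220779), np.float64(211.5974025974026)), np.int64(77), array([270.0106, 216.919 ]), array([259, 208,  23,  20, 284], dtype=int32), array([ 0.5521, -0.2336,  0.035 ]), array([ 0.5686, -0.1853,  0.035 ]))
((np.float64(247.38834951456312), np.float64(209.55339805825244)), np.int64(103), array([259.9004, 212.7616]), array([250, 204,  21,  19, 281], dtype=int32), array([ 0.5497, -0.2724,  0.035 ]), array([ 0.5562, -0.2251,  0.035 ]))
[ 0.5584 -0.1032  0.2073]
top brass 85 [ 0.5504 -0.2748  0.047 ]
```

View pics/foot_last.png

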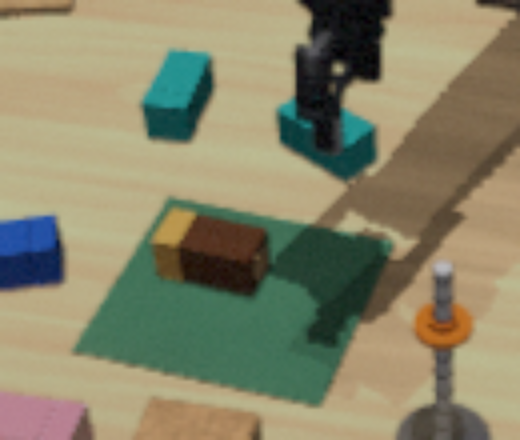

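The picture shows the foot flat, with front bottom corners at crop (155,278) and (247,295), and top far corners at (172,208) and (268,222). I'll cast those corners.

```bash
python3 - <<'E'
from h import *
np.set_printoptions(precision=4,suppress=True)
f=lambda u,v,z:on("scene",205+u/4-.4,150+v/4-.4,z)
A,B=f(157,280,.003),f(247,295,.003);C,D=f(172,208,.047),f(268,223,.047)
E_,F=f(157,240,.047),f(249,253,.047)
for a,b in((A,B),(C,D),(E_,F)):
    d=b-a;print(a,b,np.linalg.norm(d),np.degrees(np.arctan2(d[0],d[1])))
print("centre",(C+D+E_+F)/4, "end",(D+F)/2)
E
```

```text
[ 0.5693 -0.2826  0.003 ] [ 0.5709 -0.2006  0.003 ] 0.08207318857795844 1.0733866650522628
[ 0.523  -0.2795  0.047 ] [ 0.5244 -0.192   0.047 ] 0.08744220193903454 0.8982356425586249
[ 0.5641 -0.2783  0.047 ] [ 0.5634 -0.1969  0.047 ] 0.08144611765264619 -0.49862041220389725
centre [ 0.5437 -0.2367  0.047 ] end [ 0.5439 -0.1945  0.047 ]
```

Request:
{"op": "step_arm", "data": {"motion": [{"offset": [-0.04, -0.003, 0], "twist": -5}, {"offset": [-0.087, -0.004, 0.01], "twist": -5}, {"offset": [-0.087, -0.004, 0.05], "twist": -5}, {"offset": [-0.087, -0.004, 0.09], "twist": -5}, {"offset": [-0.087, -0.004, 0.13], "twist": -5}, {"offset": [-0.087, -0.004, 0.155], "twist": -5}, {"offset": [-0.087, -0.004, 0.162], "twist": -5}, {"offset": [-0.087, -0.004, 0.162], "twist": -5}]}}

```text
time: 12.5
eef_pos: [0.5441, -0.1901, 0.0409]
tcp_rot: [0.707, 0.707, -0.001, -0.002]
contact_force: [0.6, -0.2, -0.2]
opening: 0.995
finger_force: 0.0
```

Request:
{"op": "step_arm", "data": {"motion": [{"offset": [0, 0, 0], "twist": 0}, {"offset": [0, 0, 0], "twist": 0}, {"offset": [0, 0, 0], "twist": 0}, {"offset": [0, 0, 0], "twist": 0}, {"offset": [0, 0, 0], "twist": 0}, {"offset": [0, 0, 0], "twist": 0}], "gripper": 0.04, "grip_force": 20}}

```text
time: 13.1
eef_pos: [0.5472, -0.1907, 0.0454]
tcp_rot: [0.707, 0.708, 0.0, 0.002]
contact_force: [-0.7, 0.1, 6.5]
opening: 0.503
finger_force: 20.3
```

Request:
{"op": "step_arm", "data": {"motion": [{"offset": [0, 0, -0.02], "twist": 0}, {"offset": [0, 0, -0.04], "twist": 0}, {"offset": [0, 0, -0.055], "twist": 0}, {"offset": [0, 0, -0.06], "twist": 0}, {"offset": [0, 0, -0.06], "twist": 0}, {"offset": [0, 0, -0.06], "twist": 0}]}}

```text
time: 13.7
eef_pos: [0.5452, -0.1897, 0.1023]
tcp_rot: [0.707, 0.707, -0.0, -0.001]
contact_force: [-0.4, -0.2, -2.6]
opening: 0.508
finger_force: 20.7
```

```bash
cat > ori.py <<'E'
from h import *
s=ctrl.get_state();S=ctrl.read_camera("scene")
b=mask(S,(15,110,90),(26,220,255),(225,170,300,240));w=mask(S,(0,90,12),(14,255,105),(225,170,300,240))
for n,m in(("brass",b),("wood",w)):
    k,l,st,c=cv2.connectedComponentsWithStats(m);i=1+np.argmax(st[1:,4]);print(n,st[i],c[i].round(1))
print(s["finger_force"],s["opening"],s["eef_pos"])
cv2.imwrite("pics/ori_last.png",cv2.resize(S[150:260,205:335],None,fx=4,fy=4))
E
python3 ori.py
```

```text
brass [242 191  11  18 105] [246.1 198.9]
wood [248 193  22  18 193] [256.6 202.4]
20.66116802743636 0.5077871540628061 [ 0.54524244 -0.18970446  0.10232992]
```

It's still horizontal. I'll ease the grip in fine steps, watching the force.

Request:
{"op": "step_arm", "data": {"motion": [{"offset": [0, 0, 0], "twist": 0}], "gripper": 0.043}}

```text
time: 13.85
eef_pos: [0.5452, -0.1897, 0.1021]
tcp_rot: [0.707, 0.707, -0.0, -0.001]
contact_force: [0.0, -0.3, -1.9]
opening: 0.503
finger_force: 20.6
```

Request:
{"op": "step_arm", "data": {"motion": [{"offset": [0, 0, 0], "twist": 0}, {"offset": [0, 0, 0], "twist": 0}], "gripper": 0.0434}}

```text
time: 14.05
eef_pos: [0.5457, -0.19, 0.1028]
tcp_rot: [0.707, 0.708, -0.0, -0.0]
contact_force: [-0.6, -0.1, -2.0]
opening: 0.509
finger_force: 14.2
```

Request:
{"op": "step_arm", "data": {"motion": [{"offset": [0, 0, 0], "twist": 0}, {"offset": [0, 0, 0], "twist": 0}], "gripper": 0.0436}}

```text
time: 14.25
eef_pos: [0.5459, -0.1901, 0.1033]
tcp_rot: [0.707, 0.707, -0.0, -0.0]
contact_force: [0.3, 1.3, -2.1]
opening: 0.511
finger_force: 8.9
```

```bash
python3 ori.py
```

```text
brass [252 206  11  15  66] [256.5 214. ]
wood [256 203  20  15 142] [264.8 209.3]
8.859933614730835 0.5106411244577969 [ 0.54591825 -0.19011804  0.10327035]
```

It's swinging: the brass has dropped to (256,214) while still held at 9 N. I'll let it settle there and ease very slightly more.

Request:
{"op": "step_arm", "data": {"motion": [{"offset": [0, 0, 0], "twist": 0}, {"offset": [0, 0, 0], "twist": 0}, {"offset": [0, 0, 0], "twist": 0}]}}

```text
time: 14.6
eef_pos: [0.5459, -0.1901, 0.1034]
tcp_rot: [0.707, 0.707, -0.0, 0.0]
contact_force: [-0.1, 0.2, -0.9]
opening: 0.509
finger_force: 8.9
```

```bash
python3 ori.py
```

```text
brass [255 211  11  10  45] [259.1 216. ]
wood [258 195  22  23 154] [267.6 208.4]
8.948282450437546 0.509275047620402 [ 0.54593022 -0.1901104   0.10336587]
```

Request:
{"op": "step_arm", "data": {"motion": [{"offset": [0, 0, 0], "twist": 0}, {"offset": [0, 0, 0], "twist": 0}, {"offset": [0, 0, 0], "twist": 0}], "gripper": 0.04365}}

```text
time: 14.95
eef_pos: [0.5459, -0.1901, 0.1033]
tcp_rot: [0.707, 0.707, -0.0, 0.0]
contact_force: [0.4, -0.2, -1.8]
opening: 0.506
finger_force: 7.8
```

```bash
python3 ori.py
```

```text
brass [255 211  11  10  44] [259.1 216.1]
wood [258 195  21  24 164] [267.4 208.4]
7.827790528535843 0.5055929003459703 [ 0.54589175 -0.19010294  0.10331249]
```

It has settled, with only the brass front still visible, so I'll check with a picture.

View pics/ori_last.png

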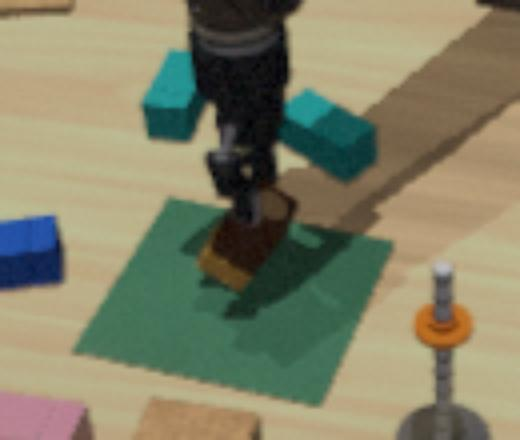

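The foot hangs brass-down, tilted about 45°, with its lower edge probably on the mat. I'll raise it a little to let it swing on.

Request:
{"op": "step_arm", "data": {"motion": [{"offset": [0, 0, -0.005], "twist": 0}, {"offset": [0, 0, -0.01], "twist": 0}, {"offset": [0, 0, -0.015], "twist": 0}, {"offset": [0, 0, -0.015], "twist": 0}, {"offset": [0, 0, -0.015], "twist": 0}]}}

```text
time: 15.5
eef_pos: [0.5461, -0.1902, 0.1188]
tcp_rot: [0.707, 0.708, 0.0, 0.0]
contact_force: [0.3, 0.1, -2.4]
opening: 0.509
finger_force: 7.8
```

```bash
python3 ori.py
```

```text
brass [254 207  11  12  45] [258.5 212.9]
wood [258 194  21  22 154] [267.2 205.5]
7.826147228479385 0.5086162769003044 [ 0.54609287 -0.1901873   0.11875265]
```

Request:
{"op": "step_arm", "data": {"motion": [{"offset": [0, 0, 0], "twist": 0}, {"offset": [0, 0, 0], "twist": 0}], "gripper": 0.0437}}

```text
time: 15.75
eef_pos: [0.5457, -0.19, 0.118]
tcp_rot: [0.707, 0.707, -0.0, -0.0]
contact_force: [-0.4, -0.2, -2.3]
opening: 0.513
finger_force: 6.7
```

Request:
{"op": "step_arm", "data": {"motion": [{"offset": [0, 0, 0], "twist": 0}, {"offset": [0, 0, 0], "twist": 0}], "gripper": 0.04375}}

```text
time: 15.95
eef_pos: [0.5458, -0.19, 0.1182]
tcp_rot: [0.707, 0.707, -0.0, -0.0]
contact_force: [-0.9, 0.6, -1.4]
opening: 0.511
finger_force: 5.6
```

```bash
python3 ori.py
```

```text
brass [254 207  11  11  44] [258.3 212.8]
wood [258 190  21  26 167] [267.4 205.3]
5.557176545262337 0.510748142195471 [ 0.54584714 -0.19004528  0.11817912]
```

The hang angle is now limited by pad friction. I'll set the lower brass edge on the mat and move the grip towards -y, so the edge's friction turns the foot upright.

Request:
{"op": "step_arm", "data": {"motion": [{"offset": [0, 0, 0.008], "twist": 0}, {"offset": [0, 0, 0.014], "twist": 0}, {"offset": [0, 0, 0.016], "twist": 0}, {"offset": [0, 0, 0.018], "twist": 0}, {"offset": [0, 0, 0.018], "twist": 0}]}}

```text
time: 16.5
eef_pos: [0.5464, -0.1904, 0.1017]
tcp_rot: [0.707, 0.708, -0.0, 0.0]
contact_force: [-1.7, 1.1, 4.2]
opening: 0.511
finger_force: 6.3
```

```bash
python3 ori.py
```

```text
brass [255 213   9   8  34] [259.1 216.5]
wood [258 204  19  14 139] [266.7 210.2]
6.2520841509103775 0.5108304582736726 [ 0.54640593 -0.19038202  0.10165094]
```

Request:
{"op": "step_arm", "data": {"motion": [{"offset": [-0.006, 0, 0], "twist": 0}, {"offset": [-0.012, 0, 0], "twist": 0}, {"offset": [-0.018, 0, 0], "twist": 0}, {"offset": [-0.024, 0, 0], "twist": 0}, {"offset": [-0.024, 0, 0], "twist": 0}]}}

```text
time: 17.05
eef_pos: [0.5463, -0.2152, 0.1009]
tcp_rot: [0.707, 0.707, -0.0, 0.001]
contact_force: [-0.2, -0.5, 4.8]
opening: 0.514
finger_force: 7.4
```

```bash
python3 ori.py
```

```text
brass [254 216   5   3   6] [256.  216.8]
wood [255 197  18  20 148] [263.3 208.7]
7.400018200278282 0.5137408067116732 [ 0.54632735 -0.21523769  0.10089236]
```

Request:
{"op": "step_arm", "data": {"motion": [{"offset": [-0.006, 0, 0], "twist": 0}, {"offset": [-0.012, 0, 0.001], "twist": 0}, {"offset": [-0.018, 0, 0.002], "twist": 0}, {"offset": [-0.02, 0, 0.003], "twist": 0}, {"offset": [-0.02, 0, 0.003], "twist": 0}]}}

```text
time: 17.6
eef_pos: [0.5457, -0.2346, 0.0969]
tcp_rot: [0.707, 0.707, -0.0, -0.0]
contact_force: [-1.8, -0.6, 2.1]
opening: 0.511
finger_force: 7.0
```

```bash
sed -i 's/(15,110,90),(26,220,255)/(13,110,50),(27,255,255)/' ori.py; python3 ori.py
```

```text
brass [253 212  16  11  82] [260.1 218.2]
wood [253 195  16  22 175] [260.8 207.8]
7.005410268902779 0.5111315775779701 [ 0.54567201 -0.23458418  0.0969295 ]
```

The brass at (260,218) is now right under the wood at (261,208). The foot is nearly upright, so I'll press a bit more, move on slightly, then release.

Request:
{"op": "step_arm", "data": {"motion": [{"offset": [-0.004, 0, 0.002], "twist": 0}, {"offset": [-0.007, 0, 0.004], "twist": 0}, {"offset": [-0.009, 0, 0.006], "twist": 0}, {"offset": [-0.009, 0, 0.006], "twist": 0}]}}

```text
time: 18.05
eef_pos: [0.5465, -0.2438, 0.0933]
tcp_rot: [0.707, 0.707, -0.0, 0.0]
contact_force: [-3.4, 1.9, 10.7]
opening: 0.51
finger_force: 8.8
```

Request:
{"op": "step_arm", "data": {"motion": [{"offset": [0, 0, 0], "twist": 0}, {"offset": [0, 0, 0], "twist": 0}, {"offset": [0, 0, 0], "twist": 0}], "gripper": 0.05}}

```text
time: 18.35
eef_pos: [0.5457, -0.2427, 0.0904]
tcp_rot: [0.707, 0.708, 0.0, -0.001]
contact_force: [0.4, -0.2, 0.1]
opening: 0.588
finger_force: 0.0
```

```bash
python3 ori.py
```

```text
brass [252 211  17  12  87] [260.  218.1]
wood [252 194  15  23 184] [259.4 206.9]
0.0 0.5875273739984193 [ 0.54566662 -0.24265168  0.09044013]
```

Released. Next I'll raise the open gripper clear and measure the foot from both views.

Request:
{"op": "step_arm", "data": {"motion": [{"offset": [0, 0, 0], "twist": 0}, {"offset": [0, 0, -0.02], "twist": 0}, {"offset": [0, 0, -0.05], "twist": 0}, {"offset": [0, 0, -0.09], "twist": 0}, {"offset": [0.04, 0, -0.13], "twist": 0}, {"offset": [0.09, 0, -0.16], "twist": 0}, {"offset": [0.14, 0, -0.16], "twist": 0}, {"offset": [0.19, 0, -0.16], "twist": 0}, {"offset": [0.23, 0, -0.16], "twist": 0}, {"offset": [0.25, 0, -0.16], "twist": 0}], "gripper": 0.085}}

```text
time: 19.4
eef_pos: [0.5451, 0.0105, 0.2515]
tcp_rot: [0.706, 0.709, 0.001, -0.0]
contact_force: [0.8, -0.8, 1.0]
opening: 0.994
finger_force: 0.0
```

```bash
python3 ori.py; python3 - <<'E'
from h import *
np.set_printoptions(precision=4,suppress=True)
S=ctrl.read_camera("scene");T=ctrl.read_camera("top")
cv2.imwrite("pics/sc5.png",S);cv2.imwrite("pics/tp5.png",T)
W=np.zeros((520,800,3),np.uint8)
W[:480,:400]=cv2.resize(S[170:250,230:297],(400,480),interpolation=cv2.INTER_CUBIC)
W[:400,402:798]=cv2.resize(T[180:247,342:408],(396,400),interpolation=cv2.INTER_CUBIC)
cv2.imwrite("pics/up.png",W)
E
```

```text
brass [253 211  15  12  88] [260.  217.7]
wood [251 195  16  23 214] [258.5 206.8]
0.0 0.9936506716870015 [0.5451364  0.01053056 0.2514795 ]
```

View pics/up.png

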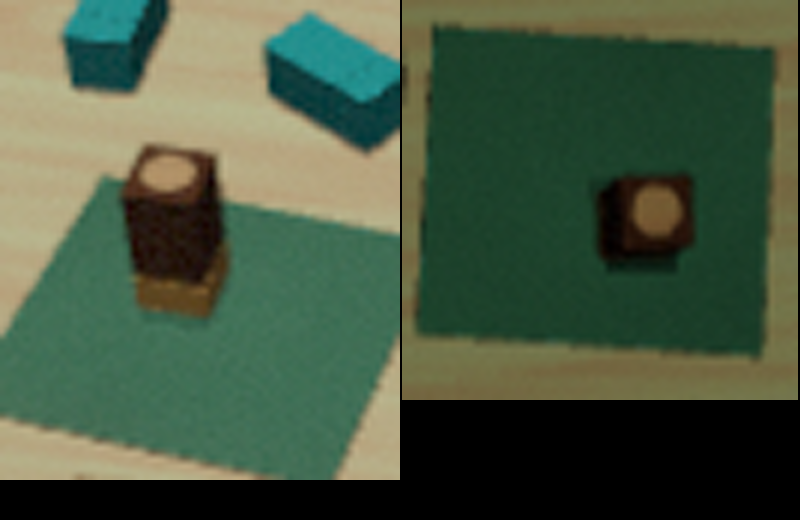

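The foot stands upright on the mat with the pale spot on top, at about (384.5,215) in the top view and (258,199) in the scene. I'll measure the spot from both views, and the loupe now that the arm is elsewhere.

```bash
python3 - <<'E'
from h import *
np.set_printoptions(precision=4,suppress=True)
S=cv2.imread("pics/sc5.png");T=cv2.imread("pics/tp5.png")
hs=cv2.cvtColor(S,cv2.COLOR_BGR2HSV);ht=cv2.cvtColor(T,cv2.COLOR_BGR2HSV)
print(hs[199,258],hs[203,258],ht[215,384],ht[215,378])
def spot(h,box):
    x0,y0,x1,y1=box;v=h[y0:y1,x0:x1,2];thr=(int(v.max())+int(np.percentile(v,15)))/2
    m=np.zeros(h.shape[:2],np.uint8);m[y0:y1,x0:x1]=((v>thr)&(h[y0:y1,x0:x1,0]<30))*255
    return cen(m),(m>0).sum()
a,na=spot(hs,(252,195,265,204));b,nb=spot(ht,(378,209,391,221))
print(a,na,b,nb,on("scene",*a,.093),on("top",*b,.093),cross(("scene",*a),("top",*b)))
print(ctrl.get_state()["time"])
E
```

```text
[ 17 104 179] [ 11 175  70] [ 18 145 116] [  9 179  20]
(np.float64(257.3404255319149), np.float64(198.12765957446808)) 47 (np.float64(383.98039215686276), np.float64(214.62745098039215)) 51 [ 0.5468 -0.2308  0.093 ] [ 0.5435 -0.2301  0.093 ] (array([ 0.5439, -0.2313,  0.0903]), np.float64(0.0007104000499864412))
19.55
```

The spot is at (0.545, -0.2305). Now to the loupe grip point (0.476, 0.231), turning 87.5° so the jaws close across the handle.

Request:
{"op": "step_arm", "data": {"motion": [{"offset": [0.02, -0.006, 0], "twist": -8}, {"offset": [0.04, -0.012, 0], "twist": -16}, {"offset": [0.06, -0.019, 0], "twist": -24}, {"offset": [0.08, -0.025, 0], "twist": -32}, {"offset": [0.1, -0.031, 0], "twist": -40}, {"offset": [0.12, -0.038, 0], "twist": -48}, {"offset": [0.14, -0.044, 0.02], "twist": -56}, {"offset": [0.16, -0.05, 0.05], "twist": -64}, {"offset": [0.18, -0.056, 0.08], "twist": -72}, {"offset": [0.2, -0.063, 0.11], "twist": -80}, {"offset": [0.215, -0.067, 0.14], "twist": -87.5}, {"offset": [0.221, -0.069, 0.16], "twist": -87.5}]}}

```text
time: 20.75
eef_pos: [0.4755, 0.2273, 0.0887]
tcp_rot: [0.02, 1.0, -0.001, -0.001]
contact_force: [-0.4, -0.2, -0.1]
opening: 0.992
finger_force: 0.0
```

Request:
{"op": "step_arm", "data": {"motion": [{"offset": [0, 0, 0], "twist": 0}, {"offset": [0, 0, 0], "twist": 0}, {"offset": [0, 0, 0], "twist": 0}]}}

```text
time: 21.05
eef_pos: [0.4782, 0.2272, 0.093]
tcp_rot: [0.022, 1.0, 0.0, 0.002]
contact_force: [-0.6, 0.4, 0.5]
opening: 0.996
finger_force: 0.0
```

Request:
{"op": "step_arm", "data": {"motion": [{"offset": [0.002, 0.004, 0.02], "twist": 0}, {"offset": [0.002, 0.004, 0.04], "twist": 0}, {"offset": [0.002, 0.004, 0.06], "twist": 0}, {"offset": [0.002, 0.004, 0.07], "twist": 0}, {"offset": [0.002, 0.004, 0.077], "twist": 0}, {"offset": [0.002, 0.004, 0.077], "twist": 0}, {"offset": [0.002, 0.004, 0.077], "twist": 0}]}}

```text
time: 21.75
eef_pos: [0.4755, 0.232, 0.0153]
tcp_rot: [0.021, 1.0, 0.0, 0.001]
contact_force: [-0.7, -0.2, 1.0]
opening: 0.997
finger_force: 0.0
```

Request:
{"op": "step_arm", "data": {"motion": [{"offset": [0, 0, 0], "twist": 0}, {"offset": [0, 0, 0], "twist": 0}, {"offset": [0, 0, 0], "twist": 0}, {"offset": [0, 0, 0], "twist": 0}, {"offset": [0, 0, 0], "twist": 0}, {"offset": [0, 0, 0], "twist": 0}, {"offset": [0, 0, 0], "twist": 0}, {"offset": [0, 0, 0], "twist": 0}], "gripper": 0.005, "grip_force": 60}}

```text
time: 22.55
eef_pos: [0.475, 0.232, 0.0147]
tcp_rot: [0.021, 1.0, 0.0, 0.0]
contact_force: [-1.3, -0.3, 3.1]
opening: 0.193
finger_force: 61.3
```

The handle is gripped (17 mm opening, 61 N). I'll lift it straight up.

Request:
{"op": "step_arm", "data": {"motion": [{"offset": [0, 0, -0.01], "twist": 0}, {"offset": [0, 0, -0.025], "twist": 0}, {"offset": [0, 0, -0.045], "twist": 0}, {"offset": [0, 0, -0.07], "twist": 0}, {"offset": [0, 0, -0.095], "twist": 0}, {"offset": [0, 0, -0.12], "twist": 0}, {"offset": [0, 0, -0.14], "twist": 0}, {"offset": [0, 0, -0.16], "twist": 0}, {"offset": [0, 0, -0.175], "twist": 0}, {"offset": [0, 0, -0.18], "twist": 0}, {"offset": [0, 0, -0.18], "twist": 0}, {"offset": [0, 0, -0.18], "twist": 0}]}}

```text
time: 23.75
eef_pos: [0.474, 0.2317, 0.1933]
tcp_rot: [0.021, 1.0, -0.0, -0.001]
contact_force: [-0.4, -0.1, -1.4]
opening: 0.198
finger_force: 60.8
```

```bash
python3 - <<'E'
from h import *
s=ctrl.get_state();p=s["eef_pos"];print(p)
from scipy.spatial.transform import Rotation as R
r=R.from_quat(s["tcp_rot"]).as_matrix();d=np.array([.4693,-.2267,p[2]])-p
print("tool delta",(r.T@d).round(4),"x,y axes",r[:,0].round(3),r[:,1].round(3))
E
```

```text
[0.4739774  0.23173273 0.19332616]
tool delta [-1.480e-02 -4.582e-01  2.000e-04] x,y axes [-0.999  0.043  0.002] [ 0.043  0.999 -0.001]
```

Request:
{"op": "step_arm", "data": {"motion": [{"offset": [0, -0.01, 0], "twist": 0}, {"offset": [-0.001, -0.03, 0], "twist": 0}, {"offset": [-0.002, -0.06, 0], "twist": 0}, {"offset": [-0.004, -0.1, 0], "twist": 0}, {"offset": [-0.005, -0.14, 0], "twist": 0}, {"offset": [-0.006, -0.18, 0], "twist": 0}, {"offset": [-0.007, -0.22, 0], "twist": 0}, {"offset": [-0.008, -0.26, 0], "twist": 0}, {"offset": [-0.01, -0.3, 0], "twist": 0}, {"offset": [-0.011, -0.335, 0], "twist": 0}, {"offset": [-0.012, -0.365, 0], "twist": 0}, {"offset": [-0.013, -0.39, 0], "twist": 0}]}}

```text
time: 24.95
eef_pos: [0.4699, -0.1603, 0.1932]
tcp_rot: [0.022, 1.0, 0.0, -0.001]
contact_force: [0.8, -0.5, -0.2]
opening: 0.193
finger_force: 60.8
```

Request:
{"op": "step_arm", "data": {"motion": [{"offset": [0, -0.02, 0], "twist": 0}, {"offset": [-0.001, -0.04, 0.005], "twist": 0}, {"offset": [-0.001, -0.055, 0.015], "twist": 0}, {"offset": [-0.002, -0.064, 0.025], "twist": 0}, {"offset": [-0.002, -0.068, 0.035], "twist": 0}, {"offset": [-0.002, -0.068, 0.04], "twist": 0}, {"offset": [-0.002, -0.068, 0.04], "twist": 0}, {"offset": [-0.002, -0.068, 0.04], "twist": 0}, {"offset": [-0.002, -0.068, 0.04], "twist": 0}]}}

```text
time: 25.85
eef_pos: [0.4705, -0.226, 0.1549]
tcp_rot: [0.021, 1.0, -0.0, 0.0]
contact_force: [-0.7, 1.1, -0.3]
opening: 0.191
finger_force: 60.8
```

```bash
python3 - <<'E'
from h import *
np.set_printoptions(precision=4,suppress=True)
s=ctrl.get_state();print(s["eef_pos"],s["tcp_rot"],s["finger_force"])
S=ctrl.read_camera("scene");T=ctrl.read_camera("top")
cv2.imwrite("pics/sc6.png",S);cv2.imwrite("pics/tp6.png",T)
# expected lens-centre pixels and grey values around
lens=np.r_[s["eef_pos"][:2]+[.0757,-.0038],s["eef_pos"][2]-.0077];print("lens by tcp",lens)
for n,im in(("scene",S),("top",T)):
    c=ctrl.calibration(n);M=np.linalg.inv(c["cam_to_world"]);q=M[:3,:3]@lens+M[:3,3]
    u,v=c["cx"]+c["fx"]*q[0]/-q[2],c["cy"]-c["fy"]*q[1]/-q[2];print(n,u,v)
    h=cv2.cvtColor(im,cv2.COLOR_BGR2HSV);a,b=int(round(u)),int(round(v))
    print(h[b-11:b+12,a-13:a+14,2])
E
```

```text
[ 0.4705 -0.226   0.1549] [ 0.0208  0.9998 -0.0003  0.0005] 60.75751304626465
lens by tcp [ 0.5462 -0.2298  0.1472]
scene 255.88149058621315 185.58188010826117
[[138 144 144 147 146 149 147 147 133  87  48  52  53  66 127 157 127  76
   75  77  71  61  85 123 136 162 185]
 [105 120 130 143 143 138 135 136 121  42  46  49  52 109 155 135  82  80
   79  73  64  63 123 174 184 185 186]
 [ 69  72  68  67  64  67  69  80  67  51  50  49  68 145 163  93  92  85
   84  73  62  89 151 185 184 185 185]
 [ 69  67  68  73  69  66  68  74  71  51  53  56 110 169 168 120 104  95
   75  69  67 123 172 185 187 185 186]
 [ 70  71  71  71  72  71  70  70  65  53  57  66 127 172 165 143 139 126
   83  72 111 164 185 183 186 187 187]
 [ 73  68  70  68  67  72  71  73  71  60  68  69  67  64  60  75  90  99
   91  84 146 187 186 186 184 185 187]
 [ 65  68  70  68  73  75  71  73  73  67  67  71  71  77  73  69  65  57
   61  89 143 179 186 186 187 185 184]
 [ 72  67  66  70  73  74  75  57  62  86 105 118 130 130 129 125 102  88
   75  56  94 150 181 185 182 175 161]
 [ 65  68  66  72  73  72  68  86 10
[... 2979 characters left out ...]
  24 31 28]
 [39 11  5  3  7 11 31 41 74 77 76 72 39  3  6 20 24 36 28 18 25 35 29 19
  32 36 32]
 [39 15  5  3  8 10 16 32 53 71 74 53  4  9 18 26 36 33 23 17 38 31 15 28
  36 37 35]
 [32 15  2  5  6 14 11 14 31 54 57 12  2 14 25 27 37 31 14 30 32 20 28 37
  38 34 33]
 [26 13  1  4  4 11  9  9 16 23 15  2 15 25 16 37 34 22 24 34 31 21 38 41
  39 35 35]
 [39 15  5  5 11 19 11 11 11  1  3  8 24 21 31 34 28 21 35 39 24 30 43 40
  41 39 36]
 [39 17  5  5  9 24  8  9  8  0  7 18 22 26 38 31 19 31 35 33 32 44 44 43
  38 39 40]
 [42 21 11 10  6  9  9  8  1  8 13 21 14 35 34 21 19 36 31 25 48 50 49 45
  43 41 41]
 [49 31 14 12 13 15 11  3  4 11 20 11 29 35 28 19 31 36 33 39 51 51 49 48
  47 43 42]]
```

The lens ring shows in both views, within about 1 px of where the tool pose predicts. Last, I'll fix the disc height against the gauge's own known heights (post top 200 mm, base top 12 mm), so calibration bias cancels.

```bash
python3 - <<'E'
from h import *
S=cv2.imread("pics/scene0.png");h=cv2.cvtColor(S,cv2.COLOR_BGR2HSV)
print("top");print(h[210:226,311:321,2]);print("sat");print(h[210:226,313:319,1])
print("base col V",h[244:276,315,2]);print("base col S",h[244:276,315,1])
for r in range(252,272,2):
    q=np.nonzero(h[r,295:338,1]<90)[0]+295;print(r,q.min() if len(q) else 0,q.max() if len(q) else 0,end=" | ")
c=ctrl.calibration("scene");M=np.linalg.inv(c["cam_to_world"])
def pr(p):
    q=M[:3,:3]@p+M[:3,3];return np.array([c["cx"]-c["fx"]*q[0]/q[2],c["cy"]+c["fy"]*q[1]/q[2]]).round(2)
print()
for x in(.685,.69,.695):
    print(x,[(z,*pr(np.array([x,-.001,z]))) for z in(0,.012,.13,.135,.14,.145,.2)],"top back/front",pr(np.array([x-.007,-.001,.2])),"base b/f",pr(np.array([x-.038,-.001,.012])),pr(np.array([x+.038,-.001,0])))
E
```

```text
top
[[181 180 179 179 179 178 178 180 180 180]
 [178 179 179 177 178 179 179 179 179 178]
 [180 180 179 179 179 179 181 181 181 180]
 [178 179 179 178 180 180 180 179 179 179]
 [179 179 179 180 180 179 178 179 179 178]
 [178 179 178 179 180 177 176 176 180 179]
 [181 176 172 180 179 180 171 162 180 181]
 [181 164 149 172 177 177 166 163 179 179]
 [178 169 137 127 151 141 118 150 177 179]
 [180 165 115  78  84  84  84 135 179 181]
 [180 171 131  62  72  63  86 150 178 181]
 [178 171 134  79  72  73 103 153 179 178]
 [182 170 137  82  89  85 106 151 180 179]
 [181 168 129  83  88  90 104 148 177 178]
 [180 165 113  80  83  89  84 137 179 178]
 [179 174 131  63  70  69  91 147 180 180]]
sat
[[63 63 61 63 63 64]
 [70 73 67 67 66 64]
 [68 68 68 68 70 69]
 [68 67 65 68 67 70]
 [73 67 62 64 72 70]
 [64 38 30 35 51 75]
 [33  4  4  3  9 66]
 [22  3  6  4 11 61]
 [45  6  8  5 19 58]
 [58  7  9  9 18 68]
 [76 25 14  8 53 70]
 [70  6 11 10 40 72]
 [69  9  6  9 38 76]
 [65  9  6  6 42 78]
 [54 16  9  9 24 73]
 [88  8 15 15 59 90]]
base col V [ 62  91  91  92  87  85  96  95  93  84 101 100  94  8
[... 863 characters left out ...]
72), np.float64(231.47)), (0.135, np.float64(315.71), np.float64(230.29)), (0.14, np.float64(315.71), np.float64(229.1)), (0.145, np.float64(315.7), np.float64(227.91)), (0.2, np.float64(315.64), np.float64(214.26))] top back/front [316.16 212.55] base b/f [318.3  248.24] [313.29 269.26]
0.695 [(0, np.float64(315.52), np.float64(260.98)), (0.012, np.float64(315.5), np.float64(258.55)), (0.13, np.float64(315.36), np.float64(232.7)), (0.135, np.float64(315.36), np.float64(231.52)), (0.14, np.float64(315.35), np.float64(230.33)), (0.145, np.float64(315.34), np.float64(229.14)), (0.2, np.float64(315.27), np.float64(215.49))] top back/front [315.79 213.77] base b/f [317.98 249.41] [312.94 270.54]
```

Both views put the lens about 2 mm from the spot sideways. The gauge-anchored disc height is about 0.1405, so the lens (0.147) needs to come down 6.5 mm.

Request:
{"op": "step_arm", "data": {"motion": [{"offset": [0.001, 0.001, 0.003], "twist": 0}, {"offset": [0.002, 0.001, 0.006], "twist": 0}, {"offset": [0.002, 0.001, 0.0065], "twist": 0}, {"offset": [0.002, 0.001, 0.0065], "twist": 0}, {"offset": [0.002, 0.001, 0.0065], "twist": 0}, {"offset": [0.002, 0.001, 0.0065], "twist": 0}, {"offset": [0.002, 0.001, 0.0065], "twist": 0}, {"offset": [0.002, 0.001, 0.0065], "twist": 0}]}}

```text
time: 26.75
eef_pos: [0.4682, -0.2253, 0.1479]
tcp_rot: [0.021, 1.0, -0.0, 0.0]
contact_force: [-1.1, 0.2, -1.4]
opening: 0.196
finger_force: 60.8
```

```bash
python3 - <<'E'
from h import *
s=ctrl.get_state();print(s["eef_pos"],s["tcp_rot"],abs(s["dq"]).max(),s["finger_force"],s["eef_pos"][2]-.0077)
S=ctrl.read_camera("scene");h=cv2.cvtColor(S,cv2.COLOR_BGR2HSV)
print(h[176:204:1,243:270,2])
m=mask(S,(0,150,60),(8,255,255),(235,150,285,200));v,u=np.nonzero(m);print("handle",len(u),cen(m) if len(u) else 0)
E
```

```text
[ 0.46823449 -0.2252929   0.1479147 ] [ 2.12976527e-02  9.99773175e-01 -3.98922530e-05  8.41591796e-05] 0.0026717590503243386 60.756540298461914 0.14021470270158884
[[108 119 130 146 143 138 135 138 121  45  43  49  51 110 167 173 137  89
   79  76  73  69  66 100 130 139 173]
 [ 71  69  71  62  61  65  71  80  73  46  52  51  73 142 177 161 143 120
   76  78  72  62  86 150 185 184 186]
 [ 68  69  69  72  70  65  70  74  67  44  54  55 112 167 177 147 118 115
   86  81  68  64 125 174 187 185 185]
 [ 67  73  69  70  70  70  68  71  60  50  54  72 140 186 181 150 103  99
   89  74  64  86 150 186 186 185 186]
 [ 69  71  66  70  70  67  68  69  63  46  53  93 158 175 174 164 136 131
  117  78  74 122 174 187 185 185 184]
 [ 67  67  73  69  70  70  67  63  68  59  61  90 124 109  89  94 108 116
  105  79  94 149 186 186 184 184 182]
 [ 70  68  71  71  67  68  68  71  74  66  68  68  63  66  67  71  63  60
   64  64 106 164 185 186 181 175 164]
 [ 67  66  70  68  68  76  75  70  58  64  82 100 106 115 112 112 101  85
   79  67  75 138 179 182 163 126 125]
 [ 88  92  89  78  73  72  68  
[... 1603 characters left out ...]
0  76  78  83  78  80
   78  66  33  29  18  85 125 126 126]
 [186 186 183 161 133 139 137 106  73  38  53  75  83  80  82  82  82  80
   77  52  26  30  27  77 116 120 112]
 [186 187 173 136 117 107 110  88  37  30  39  59  76  80  78  79  79  76
   62  36  30  26  22  46  80  89  91]
 [186 184 160 122 111 108  98  68  40  32  34  32  52  64  72  65  59  45
   36  30  29  25  22  40  68  87  87]
 [187 175 138 109 112 109  95  49  42  29  38  34  34  37  28  34  31  29
   33  30  33  20  29  40  69  84  89]
 [180 154 118 109 111 108  98  56  30  32  35  30  38  38  39  41  38  29
   29  31  20  19  25  30  39  62  75]]
handle 43 (np.float64(263.4418604651163), np.float64(173.13953488372093))
```

The lens sits at kinematic height 0.140, level and still, within a few mm of the spot in the scene view, and clear of the foot. I'll hand it in.

```bash
python3 -c "
from plant import ctrl
print(ctrl.sign_off())"
```

```text
the job is handed in; nothing more can be done
None
```

I handed the job in with the foot standing released on the mat, brass end down, and the loupe held level over the sanded spot, clear of the foot: by my measurements a few mm off sideways (15 mm allowed) and within about 4 mm of the disc height, about 140 mm (8 mm allowed); the sign-off returned no verdict.

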